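# Find the parts case that rattles and hold it out to the customer

### The arm

A 6-joint arm with a two-finger parallel gripper is mounted at the origin on the work surface. World frame = base frame: x ahead of the robot, y to its left, z up, the work surface at z = 0. Lengths are in m, angles in rad, forces in N, time in s.
With the tool pointing down it reaches from about 0.35 to 0.975 m from the base axis. Payload 7.1 kg.
Tool frame: the origin (TCP) lies midway between the tips of the shut fingers; the grasp point (between the pads) lies 19 mm behind it; z points along the fingers, x is the direction in which the jaws open and shut, and the axes are right-handed (so a half turn about z gives the same grasp; the last joint's range is limited). The gripper opens to 88 mm and grips with 3 to 60 N. Pads are 20 mm wide; open, the fingers measure 115 mm over their backs; the gripper's body (75 mm by 178 mm) begins 61 mm behind the grasp point.
Start: joints at [-1.163, 0.423, 1.63, -0, 1.089, -0.019], TCP at [0.259, -0.569, 0.223] pointing down, gripper open.
Joint ranges: [-3, 3], [-0.9, 2.11], [0.09, 2.58], [-1.31, 4.45], [0.11, 2.69], [-2.54, 2.54]. Speed limits (rad/s): [2.39, 2.39, 3.01, 3.14, 3.14, 3.14].

### API

Orientations are given as a unit quaternion [w, x, y, z].
In Python, from station import move_pose, movel, movej, command_gripper, wait, inverse_kinematics, read_camera, camera_info, MotionError, job_done, get_time, get_joint_pos, get_qvel, get_effort, get_tcp_pos, get_ee_rot, get_ft_force, get_ft_torque, get_grip_width gives the robot as it stands. Calls block until the motion is done:
- move_pose(position, orientation): joint-space move of the TCP to a pose.
- movel(position, frame=None, v=0.15, until_force=None): straight line of the TCP; frame=None keeps the orientation; v is the mean speed in m/s. With until_force (N) it stops when the force on the tool has changed by that much, and returns True; else False.
- movej(angles): joint-space move.
- command_gripper(opening): opening from 0.0 (shut) to 1.0 (fully open); the grip force is fixed at half the most; returns when the fingers have stopped.
- wait(seconds).
- inverse_kinematics(position, orientation): joint angles nearest the present ones, or None.
- read_camera(name): name is "side" or "top" or "wrist"; returns the picture (480x640x3 uint8, red, green, blue); there is no depth.
- camera_info(name): a dict with "intrinsics" (3x3 intrinsics, pixels), "dist" ([k1, k2, p1, p2, k3] as OpenCV has them; the pictures are not rectified), "T" (4x4, takes a point from camera to world coordinates); the wrist camera has in their place "tool_from_camera" (4x4, takes a point from camera to tool coordinates, whose origin is the TCP and whose axes are the tool frame's). Camera axes: x right, y up, looking along -z (the intrinsics and any distortion apply to the point x, -y, -z); pixel columns grow to the right and rows downward; lengths in m; the calibration is good to about 2 mm. A picture is of the moment at which its call begins: read the wrist's pose just before it. camera_info takes no time and is no camera call.
A pose or a line that the arm cannot do raises MotionError and nothing moves.
- job_done(): hands the job in, once; it reports no verdict.
Readings, each from a call of its own:
- get_time(): time.
- get_joint_pos(): joint angles.
- get_qvel(): joint speeds.
- get_effort(): joint torques, N m.
- get_tcp_pos(): TCP position.
- get_ee_rot(): TCP orientation.
- get_ft_force(): force on the tool from outside, world axes, zero at the start.
- get_ft_torque(): the same for the moment, N m.
- get_grip_width(): opening from 0.0 (shut) to 1.0 (fully open).
Only numpy, scipy, OpenCV 4.12 (cv2) and the standard library are available. Lean on these libraries where they do the work, as an engineer would, in place of code of your own. Each camera call takes 0.05 s, during which the arm holds its last target. There are 200 camera calls.

### The job

A customer at the parts counter wants the sealed case that has a loose part in it. One after another, from your left to your right, pick up each of the three grey cases by its grip bar, shake it briskly back and forth a few times and, unless it is the one you then present, stand it back upright about where it stood, leaving everything else on the counter alone. When all three have been shaken, finish while holding the one that rattles out over the middle of the black handover mat, upright, still and clear of the mat by about a hand's breadth; do not put it down or let go.

Things in the scene. Friction and masses are not known exactly. Their poses are not given: they have to be found in the camera images.
- case_left: the left (+y) of three sealed parts cases, all alike: grey box 90 x 90 mm, 84 mm tall, with a black grip bar upright on the middle of its lid, 22 mm wide along the case's x, 66 mm long along its y, from 84 to 118 mm above the underside: grip it across its width. Origin: centre of the underside, z up. 0.46 to 0.61 kg, at random: weight tells nothing, nor do looks
- case_middle: the middle case, like the left one in shape and axes. One of the three, any of them, holds a loose 0.22 kg part with 38 mm of free way in every direction: it rolls and knocks on the walls as the case is jerked, and after each stroke lies to the side it was thrown to (moment at the wrist shifts by up to 0.08 N m). In the other two all is packed tight: nothing moves
- case_right: the right (-y) case, like the left one in shape and axes; see the middle case for what may be inside
- mat: flat black rubber handover mat fixed on the counter, 120 mm (x) by 200 mm (y), 4 mm thick, beyond the cases. Origin: centre of its underside
- carton_a: small brown carton, 30 x 30 x 46 mm tall, between the left and middle cases. Origin: centre of its underside. Leave it alone
- carton_b: small brown carton, 30 x 30 x 46 mm tall, between the middle and right cases. Origin: centre of its underside. Leave it alone
- oil_bottle: blue bottle, 68 mm across, 190 mm tall, left of the mat. Origin: centre of its underside. Leave it alone
- spray_can: bare metal can, 52 mm across, 170 mm tall, right of the mat. Origin: centre of its underside. Leave it alone
- soap_bottle: clear bottle, 60 mm across, 150 mm tall, far left. Origin: centre of its underside. Leave it alone
- pen_cup: black cup, 72 mm across, 90 mm tall, far right. Origin: centre of its underside. Leave it alone
- screwdriver: screwdriver lying beyond the mat. Origin: middle of its length, on the underside. Leave it alone
- calculator: desk calculator, 130 x 85 x 18 mm, lying beyond the mat. Origin: centre of its underside. Leave it alone
Mind the look-alikes: they are no part of the job. What is shaped like the case_middle but blue or orange is not meant.

How it is judged:
On the way, in this order (a step that is already met when the one before it is completed fails the run):
1. the left case, held in the air, moves briskly (height (world z) of case_left above 0.02 m and contact force between case_left and the fingers above 0.5 N and (linear speed of case_left above 0.18 m/s or angular speed of case_left above 1.2 rad/s)).
2. the left case, held in the air, comes to a stop or turns back (height (world z) of case_left above 0.02 m and contact force between case_left and the fingers above 0.5 N and linear speed of case_left below 0.08 m/s and angular speed of case_left below 0.8 rad/s).
3. the left case, held in the air, moves briskly again (all of step 1).
4. the middle case, held in the air, moves briskly (height (world z) of case_middle above 0.02 m and contact force between case_middle and the fingers above 0.5 N and (linear speed of case_middle above 0.18 m/s or angular speed of case_middle above 1.2 rad/s)).
5. the middle case, held in the air, comes to a stop or turns back (height (world z) of case_middle above 0.02 m and contact force between case_middle and the fingers above 0.5 N and linear speed of case_middle below 0.08 m/s and angular speed of case_middle below 0.8 rad/s).
6. the middle case, held in the air, moves briskly again (all of step 4).
7. the right case, held in the air, moves briskly (height (world z) of case_right above 0.02 m and contact force between case_right and the fingers above 0.5 N and (linear speed of case_right above 0.18 m/s or angular speed of case_right above 1.2 rad/s)).
8. the right case, held in the air, comes to a stop or turns back (height (world z) of case_right above 0.02 m and contact force between case_right and the fingers above 0.5 N and linear speed of case_right below 0.08 m/s and angular speed of case_right below 0.8 rad/s).
9. the right case, held in the air, moves briskly again (all of step 7).
At the end, for the whole second after the job is handed in: The rattling case is held by the fingers, still, upright within 0.2 rad, within 50 mm of the mat centre in plan, its underside 50 to 220 mm above the counter; the other two stand released and at rest on the counter, upright within 0.1 rad, within 80 mm of their starting places (((distance between part_loose_c0 and case_left below 0.09 m and horizontal distance between case_left and mat below 0.05 m and height (world z) of case_left between 0.05 and 0.22 m and angle between case_left's own z axis and vertical below 0.2 rad and linear speed of case_left below 0.04 m/s and contact force between case_left and the fingers above 1 N and height (world z) of each of case_middle, case_right below 0.01 m and angle between each of case_middle, case_right's own z axis and vertical below 0.1 rad and distance of each of case_middle, case_right from where it was at the start of the episode below 0.08 m and linear speed of each of case_middle, case_right below 0.03 m/s and contact force between each of case_middle, case_right and the fingers below 0.5 N) or (distance between part_loose_c0 and case_middle below 0.09 m and horizontal distance between case_middle and mat below 0.05 m and height (world z) of case_middle between 0.05 and 0.22 m and angle between case_middle's own z axis and vertical below 0.2 rad and linear speed of case_middle below 0.04 m/s and contact force between case_middle and the fingers above 1 N and height (world z) of each of case_left, case_right below 0.01 m and angle between each of case_left, case_right's own z axis and vertical below 0.1 rad and distance of each of case_left, case_right from where it was at the start of the episode below 0.08 m and linear speed of each of case_left, case_right below 0.03 m/s and contact force between each of case_left, case_right and the fingers below 0.5 N) or (distance between part_loose_c0 and case_right below 0.09 m and horizontal distance between case_right and mat below 0.05 m and height (world z) of case_right between 0.05 and 0.22 m and angle between case_right's own z axis and vertical below 0.2 rad and linear speed of case_right below 0.04 m/s and contact force between case_right and the fingers above 1 N and height (world z) of each of case_left, case_middle below 0.01 m and angle between each of case_left, case_middle's own z axis and vertical below 0.1 rad and distance of each of case_left, case_middle from where it was at the start of the episode below 0.08 m and linear speed of each of case_left, case_middle below 0.03 m/s and contact force between each of case_left, case_middle and the fingers below 0.5 N))); the arm keeps its last pose, push and grip.
It fails at once if something else on the counter is knocked over or pushed away (more than 40 mm) (distance of any of carton_a, carton_b, oil_bottle, spray_can, soap_bottle, pen_cup, screwdriver, calculator from where it was at the start of the episode above 0.04 m).
It fails at once if a case is tipped over (angle between any of case_left, case_middle, case_right's own z axis and vertical above 1.2 rad).
It also fails if it takes over 72 s, if anything falls off the work surface, if the arm or the gripper's body presses on something with over 40 N, if the wrist force passes 120 N, or if a joint passes its speed limit or range.

## Working session

There is one attempt and no reset: what is moved stays moved. The work goes in short steps, each a Python script; the robot and the scene stay as the last script left them, time stands still between calls to the robot, and variables do not carry over. Pictures are saved under pics/ and viewed, about 8 in all and at most 12, crops included, and the job is handed in when it is done.

```bash
mkdir -p pics; ls
python3 - <<'E'
from station import *
import cv2
for n in("top","side"):
    cv2.imwrite(f"pics/{n}0.png",read_camera(n)[:,:,::-1]); print(n,camera_info(n))
print(camera_info("wrist"),get_time(),get_ee_rot(),get_ft_force(),get_ft_torque())
E
```

```text
pics
top {'intrinsics': array([[440.02064047,   0.        , 316.63062346],
       [  0.        , 440.02064047, 249.09255504],
       [  0.        ,   0.        ,   1.        ]]), 'dist': array([-0.03350354,  0.        ,  0.        ,  0.        ,  0.        ]), 'T': array([[-0.02179835,  0.99302099, -0.11590577,  0.42053019],
       [-0.99975744, -0.02128664,  0.00565102,  0.01527311],
       [ 0.00314434,  0.11600084,  0.99324414,  1.11551902],
       [ 0.        ,  0.        ,  0.        ,  1.        ]])}
side {'intrinsics': array([[507.89531419,   0.        , 313.3828514 ],
       [  0.        , 507.89531419, 238.87615045],
       [  0.        ,   0.        ,   1.        ]]), 'dist': array([0.02413365, 0.        , 0.        , 0.        , 0.        ]), 'T': array([[-0.71996313,  0.45444549, -0.52453063, -0.16672639],
       [-0.69398149, -0.47854038,  0.53794869,  0.7454047 ],
       [-0.00654073,  0.75131778,  0.65990819,  0.95395672],
       [ 0.        ,  0.        ,  0.        ,  1.        ]])}
{'intrinsics': array([[351.36610022,   0.        , 320.21182986],
       [  0.        , 351.36610022, 237.37104959],
       [  0.        ,   0.        ,   1.        ]]), 'dist': array([0.0099953, 0.       , 0.       , 0.       , 0.       ]), 'tool_from_camera': array([[ 9.99999332e-01, -2.87436926e-05,  1.15535896e-03,
        -3.27485874e-04],
       [ 2.53945947e-04, -9.69794000e-01, -2.43925262e-01,
        -6.55548395e-02],
       [ 1.12747150e-03,  2.43925392e-01, -9.69793345e-01,
        -1.60774719e-01],
       [ 0.00000000e+00,  0.00000000e+00,  0.00000000e+00,
         1.00000000e+00]])} 0.1 [-4.02514162e-04  8.40822070e-01 -5.41311116e-01 -6.00066501e-04] [-1.47212438  0.24584524 -0.10408794] [0.03635706 0.00480254 0.0218239 ]
```

View pics/top0.png

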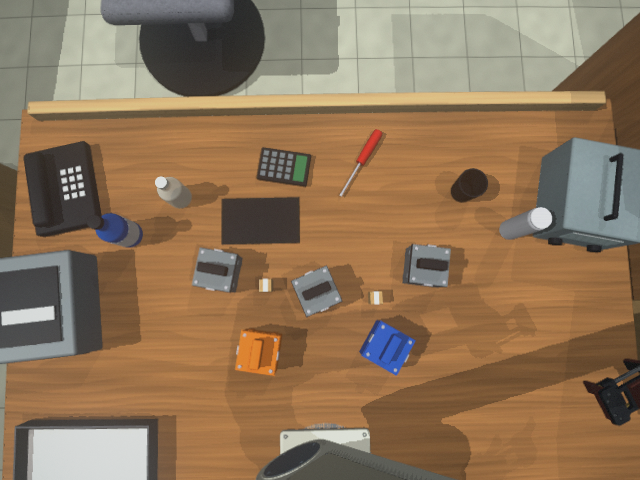

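View pics/side0.png

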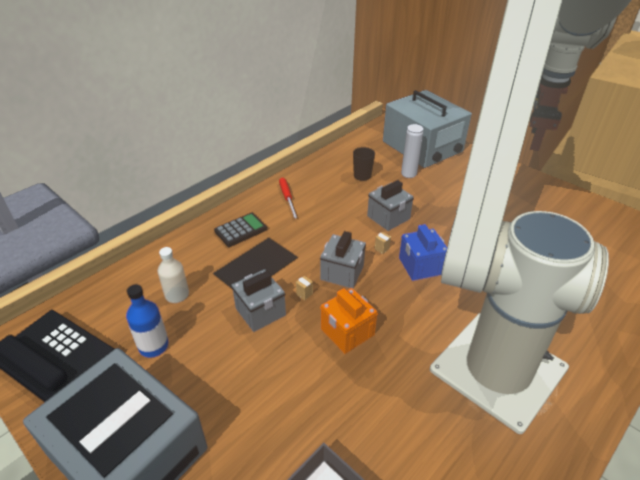

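The top picture (pic 1) shows three grey cases at about (216,270), (317,291) and (428,265), with the mat at (260,220). The orange case (258,352) and the blue one (387,347) are the look-alikes, because the ones wanted are grey. The side view (pic 2) agrees. I'll confirm in an enlarged crop.

Run:
```python
import cv2
im=cv2.imread("pics/top0.png")[190:325,185:465]
cv2.imwrite("pics/crop.png",cv2.resize(im,(784,378),interpolation=cv2.INTER_CUBIC))
```

```text
(no output)
```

View pics/crop.png

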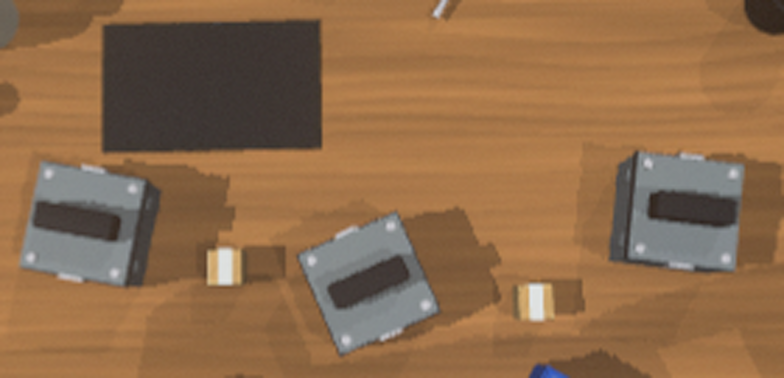

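The crop (pic 3) confirms three grey cases. The lid screws are centred at crop px (81,222), (368,283) and (688,209), and the black bars run roughly sideways. Now I'll localise them.

```bash
cat > h.py <<'E'
import numpy as np, cv2
from station import *
from scipy.spatial.transform import Rotation as R
def world(px,z,name="top"):
    c=camera_info(name); T=c["T"]
    u=cv2.undistortPoints(np.float64(px).reshape(-1,1,2),c["intrinsics"],c["dist"])[:,0]
    d=np.c_[u[:,0],-u[:,1],-np.ones(len(u))]@T[:3,:3].T
    return T[:3,3]+d*((z-T[2,3])/d[:,2])[:,None]
def quat(yaw):  # tool down, jaw axis (tool x) along world yaw
    c,s=np.cos(yaw),np.sin(yaw)
    M=np.array([[c,s,0],[s,-c,0],[0,0,-1]])
    q=R.from_matrix(M).as_quat(); return np.r_[q[3],q[:3]]
E
python3 - <<'E'
from h import *
f=lambda p:np.array(p)/2.8+np.array([185,190])-0.32
S={'L':([(47,173),(132,187),(115,272),(30,258)],[(34,215),(120,229)]),
'M':([(311,260),(390,226),(427,305),(346,341)],[(329,298),(408,265)]),
'R':([(648,163),(735,170),(727,256),(641,248)],[(649,207),(737,210)])}
for k,(b,g) in S.items():
    w=world(f(b),.084); w2=world(f(g),.118)
    d=w[0]-w[1]+w[3]-w[2]; e=w[0]-w[3]+w[1]-w[2]; yb=w2[0]-w2[1]
    c=w.mean(0); yaw=np.arctan2(d[1],d[0])-np.pi/2; yaw2=np.arctan2(e[1],e[0])
    print(k,c.round(4),w2.mean(0).round(4),'yaw',yaw.round(3),yaw2.round(3),(np.arctan2(yb[1],yb[0])-np.pi/2).round(3),'bar len',np.linalg.norm(yb).round(3),np.linalg.norm(d)/2)
    for y in (yaw,yaw+np.pi,yaw-np.pi):
        print('  ',[None if (q:=inverse_kinematics([c[0],c[1],z],quat(y))) is None else np.round(q,2) for z in(.089,.22)])
m=world(f([(103,25),(320,20),(321,149),(103,152)]),.004);print(m.round(3),m.mean(0))
E
```

```text
L [0.4988 0.2526 0.084 ] [0.4966 0.248  0.118 ] yaw -0.183 -0.194 -0.181 bar len 0.071 0.07282895159071325
   [array([ 0.45,  0.52,  1.86, -0.  ,  0.77,  0.63]), array([ 0.45,  0.33,  1.78, -0.  ,  1.03,  0.63])]
   [array([ 0.45,  0.52,  1.86, -0.  ,  0.77, -2.51]), array([ 0.45,  0.33,  1.78, -0.  ,  1.03, -2.51])]
   [array([ 0.45,  0.52,  1.86, -0.  ,  0.77, -2.51]), array([ 0.45,  0.33,  1.78, -0.  ,  1.03, -2.51])]
M [0.4431 0.0123 0.084 ] [0.4435 0.0124 0.118 ] yaw 0.389 0.403 0.373 bar len 0.069 0.07278296627247004
   [array([ 0.  ,  0.39,  2.11, -0.  ,  0.64, -0.39]), array([ 0.  ,  0.16,  2.02, -0.  ,  0.97, -0.39])]
   [None, None]
   [None, None]
R [ 0.4989 -0.2578  0.084 ] [ 0.4967 -0.2531  0.118 ] yaw -0.109 -0.139 -0.056 bar len 0.072 0.07333069432339438
   [array([-0.5 ,  0.52,  1.85, -0.  ,  0.77, -0.39]), array([-0.5 ,  0.33,  1.77, -0.  ,  1.03, -0.39])]
   [None, None]
   [None, None]
[[0.687 0.252 0.004]
 [0.687 0.052 0.004]
 [0.567 0.053 0.004]
 [0.569 0.251 0.004]] [0.62732346 0.15177452 0.004     ]
```

```bash
cat >> h.py <<'E'
C={'L':(.498,.251,-.185),'M':(.443,.0123,.39),'R':(.498,-.256,-.11)}
ZG,ZL=.089,.215
MAT=(.627,.152)
def pick(k):
    x,y,a=C[k]; move_pose([x,y,ZL],quat(a))
    if movel([x,y,ZG],v=.12,until_force=8): print('touched',get_tcp_pos())
    command_gripper(0); print('width mm',get_grip_width()*88)
    f0=get_ft_force()[2]; movel([x,y,ZL],v=.12); wait(.2)
    print('weight kg',(f0-get_ft_force()[2])/9.81,'width mm',get_grip_width()*88)
def shake(k,n=3,s=.05,v=.45):
    x,y,a=C[k]; d=np.array([np.cos(a),np.sin(a),0]); p=np.array([x,y,ZL]); ax=np.array([-d[1],d[0],0])
    out=[]
    for i in range(2*n):
        sg=1 if i%2==0 else -1
        movel(p+sg*s*d,v=v); wait(.4)
        t=[]
        for _ in range(8): t.append(get_ft_torque()); wait(.02)
        t=np.mean(t,0); out.append(t@ax); print('%+d'%sg,'My %.4f Mx %.4f'%(t@ax,t@d))
    movel(p,v=.15); o=np.array(out); print('mean diff',o[0::2].mean()-o[1::2].mean())
def place(k):
    x,y,a=C[k]; movel([x,y,ZG+.002],v=.1,until_force=10); print('down',get_tcp_pos()); command_gripper(.75); movel([x,y,ZL],v=.2)
E
python3 - <<'E'
from h import *
pick('L'); print(get_time()); shake('L'); print(get_time(),get_grip_width()*88)
cv2.imwrite("pics/side1.png",read_camera("side")[:,:,::-1])
E
```

```text
width mm 22.053514294982214
weight kg 0.3332656583254552 width mm 21.982331919280302
6.725
+1 My -0.0691 Mx -0.0104
-1 My -0.0637 Mx -0.0449
+1 My -0.0868 Mx -0.0376
-1 My -0.0730 Mx -0.0185
+1 My -0.0654 Mx -0.0397
-1 My -0.0622 Mx -0.0236
mean diff -0.007499711402702669
12.5417 21.495252675675225
```

View pics/side1.png

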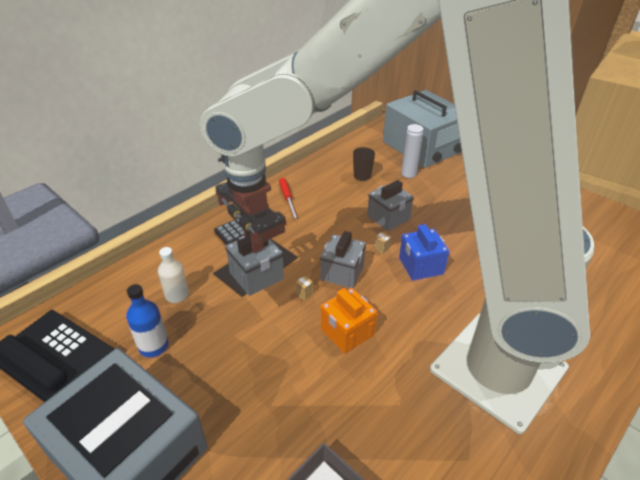

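Pic 4 shows the left case lifted and hanging upright. The moment shift is 0.0075 N m, with about 0.02 N m of scatter, so it is probably not the rattler. I'll put it back and do the middle.

Run:
```python
from h import *
place('L'); print(get_time()); pick('M'); shake('M'); print(get_time(),get_grip_width()*88)
```

```text
down [0.49847374 0.25123788 0.09163795]
15.5833
width mm 22.092605985661113
weight kg 0.2592926887979245 width mm 21.800657868885022
+1 My -0.0749 Mx -0.0450
-1 My -0.0661 Mx -0.0351
+1 My -0.0784 Mx -0.0579
-1 My -0.0825 Mx -0.0506
+1 My -0.0894 Mx -0.0643
-1 My -0.0834 Mx -0.0616
mean diff -0.003572400375087409
25.7167 21.66869033756194
```

Run:
```python
from h import *
place('M'); print(get_time()); pick('R'); shake('R'); print(get_time(),get_grip_width()*88)
cv2.imwrite("pics/top2.png",read_camera("top")[:,:,::-1])
```

```text
down [0.44345657 0.01230139 0.09146908]
28.7083
width mm 21.67889583191833
weight kg 0.44579005526694837 width mm 21.95577430357564
+1 My -0.0614 Mx -0.0115
-1 My -0.0717 Mx -0.0092
+1 My -0.0813 Mx -0.0099
-1 My -0.0604 Mx 0.0014
+1 My -0.0733 Mx 0.0089
-1 My -0.0797 Mx 0.0065
mean diff -0.0014297465984593055
38.9417 21.547740372769706
```

View pics/top2.png

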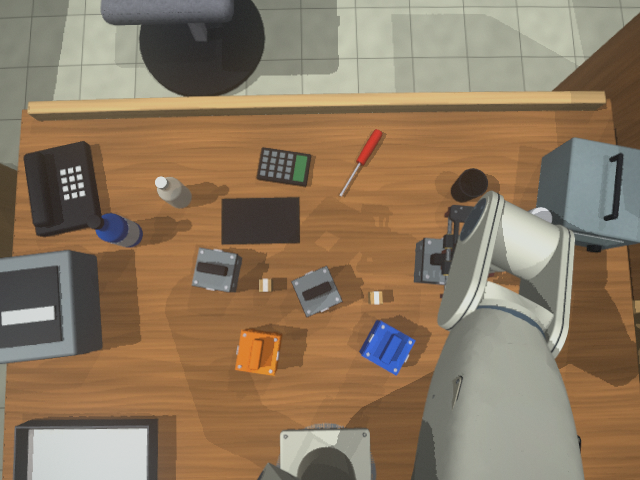

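All three shakes so far are inconclusive, with shifts under 0.01 N m against 0.08 expected. The strokes took about 0.35 s each, so they were probably too gentle to throw the part. I still hold the right case, so I'll shake it harder and time the strokes. Pic 5 shows the left and middle cases back upright at (216,270) and (317,291).

```bash
cat >> h.py <<'E'
def hard(k,n=2,s=.055,v=.9):
    x,y,a=C[k]; d=np.array([np.cos(a),np.sin(a),0]); p=np.array([x,y,ZL]); ax=np.array([-d[1],d[0],0])
    out=[]
    for i in range(2*n):
        sg=1 if i%2==0 else -1
        t0=get_time(); movel(p+sg*s*d,v=v); t1=get_time(); f1=get_ft_force()@d; wait(.3)
        t=[]
        for _ in range(12): t.append(get_ft_torque()); wait(.01)
        sd=np.std(t,0); t=np.mean(t,0); out.append(t@ax)
        print('%+d'%sg,'T %.3f My %.4f Mx %.4f'%(t1-t0,t@ax,t@d),'sd',sd.round(3),'f %.2f'%f1)
    o=np.array(out); print('mean diff',o[0::2].mean()-o[1::2].mean(),get_time())
E
python3 - <<'E'
from h import *
print(get_time(),get_ft_force())
hard('R')
E
```

```text
38.9917 [ 0.61622224  0.30308309 -4.56375183]
+1 T 0.258 My -0.0337 Mx 0.0253 sd [0.03  0.024 0.03 ] f 0.40
-1 T 0.367 My -0.0709 Mx 0.0161 sd [0.02  0.027 0.032] f 1.27
+1 T 0.367 My -0.0419 Mx 0.0066 sd [0.039 0.037 0.016] f -0.34
-1 T 0.367 My -0.0543 Mx 0.0146 sd [0.047 0.028 0.028] f 2.38
mean diff 0.024754476567531783 41.95
```

The strokes are acceleration-limited to 0.37 s, and the torque noise is 0.03 N m per sample. The right case's hint of 0.025 is unclear. A better test is to tilt the case about its centre to each side, return it level and compare averaged moments, since a loose part stays on the side it slid to.

```bash
cat >> h.py <<'E'
def tilt(k,n=1,ang=.5,N=30):
    x,y,a=C[k]; ax=np.array([-np.sin(a),np.cos(a),0]); p=np.array([x,y,ZL+.01]); piv=p-[0,0,.04]
    q0=quat(a); B=R.from_quat(np.r_[q0[1:],q0[0]]); out=[]
    for i in range(2*n):
        sg=1 if i%2==0 else -1   # + : +x side goes down
        r=R.from_rotvec(sg*ang*ax); q=(r*B).as_quat()
        move_pose(piv+r.apply(p-piv),np.r_[q[3],q[:3]]); wait(.2)
        t0=np.mean([get_ft_torque() for _ in range(10)],0)@ax
        move_pose(p,q0); wait(.2)
        t=[]
        for _ in range(N): t.append(get_ft_torque()@ax); wait(.01)
        out.append(np.mean(t)); print('%+d'%sg,'My level %.4f +- %.4f tilted %.3f'%(out[-1],np.std(t)/N**.5,t0))
    o=np.array(out); print('diff',o[0::2].mean()-o[1::2].mean(),'t',get_time())
E
python3 - <<'E'
from h import *
tilt('R')
E
```

```text
+1 My level -0.0352 +- 0.0057 tilted -0.719
-1 My level -0.0959 +- 0.0049 tilted 0.710
diff 0.06065739471257609 t 45.7333
```

The right case shifts by 0.061 ± 0.008 N m, which matches a loose part. I'll repeat once to rule out drift, and carry it to the mat if it repeats.

```bash
sed -i "s/print('diff',/d=o[0::2].mean()-o[1::2].mean(); print('diff',/; s/get_time())$/get_time())/" h.py; echo "    return d" >> h.py
python3 - <<'E'
from h import *
d=tilt('R')
if d>.04:
    movel([*MAT,.225],v=.17); movel([*MAT,.2],v=.08); wait(.3)
    print(get_time(),get_tcp_pos(),get_grip_width()*88)
    for n in("top","side"): im=read_camera(n); cv2.imwrite(f"pics/{n}3.png",im[:,:,::-1])
E
```

```text
+1 My level -0.0383 +- 0.0055 tilted -0.794
-1 My level -0.1025 +- 0.0051 tilted 0.676
diff 0.06416832980550398 t 49.4667
52.8917 [0.62726451 0.15208324 0.20042893] 21.732877410571383
```

Run:
```python
import cv2,numpy as np
a=cv2.imread("pics/top3.png")[150:390,170:490]; b=cv2.imread("pics/side3.png")[100:400,150:470]
cv2.imwrite("pics/fin.png",np.hstack([cv2.resize(a,(400,300)),cv2.resize(b,(400,375))[:300]]))
```

```text
(no output)
```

View pics/fin.png

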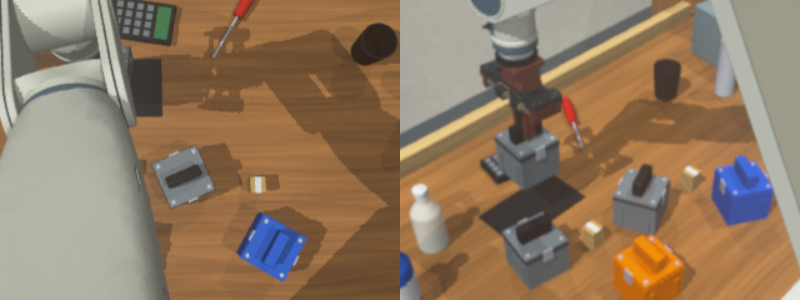

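Pic 6 shows the right case upright over the mat, with the left and middle cases standing and the cartons and bottles in place. I'm handing in.

Run:
```python
from station import *
print(get_time(),get_qvel(),get_grip_width()*88); job_done()
```

```text
52.9917 [1.36935569e-05 4.67092589e-04 9.50619364e-04 6.96192976e-04
 1.11134690e-03 1.04752175e-03] 21.546555434719874
the job is handed in; nothing more can be done
```

I shook the left, middle and right cases in turn and handed in at 53.0 s holding the right case upright and still over the middle of the mat. By the arm's reading its underside is about 11 cm above the counter. The left and middle cases are back upright where they stood, and the last pictures show nothing else moved.

**How the right case was chosen:** the ordinary shakes did not tell the cases apart. All three moment shifts were below 0.01 N m, because the strokes came out too gentle (acceleration-limited). A harder shake of the right case gave only a hint, 0.025 N m. Tilting it about 0.5 rad each way and reading it level again gave shifts of 0.061 and 0.064 N m (±0.008). That repeats and fits a loose part.

**What was not checked:** I did not run the tilt test on the left and middle cases, because the time left was too short. Ruling them out therefore rests on their weak shake readings and on the clear signal from the right case. The weight readings (0.26 to 0.45 kg) also came out too low and were not used.

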